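Raise the engraver's counterweighted lid and park the laser head

TASK

With a fingertip under its front lip, push the laser engraver's counterweighted lid up past its balance point, without flinging it, so that it stays up by itself. Then push the laser head along its rail all the way to the left end, as seen from the robot. Only push, do not pinch or grip anything, and leave the wooden piece in the machine, the pen mug and the spray can where they are.

Things in the scene. Friction and masses are not known exactly. Their poses are not given: they have to be found in the camera images.
- engraver: Fixed white open-topped tub of a laser engraver, 240 (x) by 360 (y) by 100 mm high. Origin: centre of its underside, on the desk. x points from its front (robot's side) to its back, y to the left seen from the robot, z up. Front and side walls 15 mm thick, bed 20 mm above the desk. A fixed beam crosses it along y at x -15 to +10, z 60 to 82 mm.
- lid (a joint): Lid angle, rad: 0 shut (level), grows as the front rises, stop at 1.35 (near upright). See-through orange sheet 340 mm wide in a white frame; a steel counterweight bar on two arms stands behind the hinge. Below about 0.73 it falls shut, beyond that it falls open to the stop by itself in one to two seconds and stays. Damped hinge; 1 to 5 N at the lip raises it.
- lip (a point): Middle of the lower front edge of the white lip at the lid's front, 260 mm from the hinge axis; moves with the lid; axes parallel to the engraver's when shut. The lip is 80 mm wide (y), 8 mm thick; shut, it juts 40 mm forward of the tub's front wall, underside 105 mm above the desk, free space beneath. A ridge 7 mm high runs on its top, 10 mm behind the edge.
- hinge (a point): Middle of the lid's hinge axis, which runs along the engraver's y; fixed in the engraver at x = +100, z = 108 mm; axes as the engraver's.
- head (a joint): Position of the laser head along its rail, m: 0 at the right end stop, 0.20 at the left one, growing along the engraver's +y. It slides stiffly (2 N plus damping) and stays where it is left. It runs in the gap between the beam and the front wall, whose inner face is at engraver x = -105 mm; at 0 its right face is 37 mm from the right wall.
- head_side (a point): Centre of the right-hand (-y) face of the laser head, moving with it; axes as the engraver's; at engraver x = -45, y = -128 mm + joint, z = 72.5 mm. The head is a grey box 50 (x) by 56 (y) by 55 mm high, underside 45 mm and top 100 mm above the desk. The shut lid covers it.
- cutout: Loose plywood piece 60 x 80 x 4 mm lying on the engraver's bed in front of and below the rail; the head passes above it. Origin: centre of its underside. To be left alone.
- pen_mug: White mug, 80 mm across and 95 mm high, with pens standing out to about 160 mm. Origin: centre of its underside. To be left alone.
- spray_can: Spray can, 54 mm across, 160 mm high. Origin: centre of its underside. To be left alone.

How it is judged:
On the way, in this order (a step that is already met when the one before it is completed fails the run):
1. the lid stands open by itself, untouched (value of joint lid above 1.15 rad and contact force between each of the fingers, the arm and lid below 0.2 N and velocity of joint lid below 0.1 rad/s), for 0.2 s.
2. the laser head is at the left end of its rail (value of joint head above 0.19 m), for 0.1 s.
At the end, for the whole second after the job is handed in: The lid stands open on its own, above 1.15 rad (stop at 1.35), and the laser head is within 10 mm of its left end stop; both at rest and untouched (all of step 1 and value of joint head above 0.19 m and velocity of joint head below 0.02 m/s).
It fails at once if the lid is flung (faster than 3 rad/s) (velocity of joint lid above 3 rad/s).
It fails at once if the lid's lip is pinched from above and below (contact force between the fingers and lid_c0 above 1 N and contact force between the fingers and lid_c1 above 1 N).
It fails at once if the laser head is gripped from both sides (contact force between the fingers and head_c0 above 1 N and contact force between the fingers and head_c1 above 1 N).
It fails at once if the wooden piece, the mug or the can is moved more than 20 mm (distance of any of cutout, pen_mug, spray_can from where it was at the start of the episode above 0.02 m).
It also fails if it takes over 64 s, if anything falls off the work surface, if the arm or the gripper's body presses on something with over 40 N, if the wrist force passes 120 N, or if a joint passes its speed limit or range.

ROBOT

A 6-joint arm with a two-finger parallel gripper is mounted at the origin on the work surface. World frame = base frame: x ahead of the robot, y to its left, z up, the work surface at z = 0. Lengths are in m, angles in rad, forces in N, time in s.
With the tool pointing down it reaches from about 0.425 to 0.925 m from the base axis. Payload 12.5 kg.
Tool frame: the origin (TCP) lies on the centre line of the jaws, within the pads' length; the fingertips stand 22 mm ahead of it and the grasp point (between the pads) lies 3 mm ahead of it; z points along the fingers, y is the direction in which the jaws open and shut (so a half turn about z gives the same grasp; the last joint's range is limited). The gripper opens to 85 mm and grips with 20 to 120 N. Pads are 22 mm wide; open, the fingers measure 114 mm over their backs; the gripper's body (76 mm by 85 mm) begins 54 mm behind the grasp point. The pads swing forward as they close: fully open they stand 13 mm farther back than shut.
Start: joints at [1.234, 0.491, 1.559, -0, 1.092, -0.106], TCP at [0.143, 0.608, 0.253] pointing down, gripper open.
Joint ranges: [-3.1, 3.1], [-0.84, 2.19], [0.05, 2.79], [-1.13, 4.28], [0.06, 2.93], [-2.69, 2.69]. Speed limits (rad/s): [2.22, 2.22, 2.79, 3.14, 3.14, 3.14].

INTERFACE

Orientations are given as a unit quaternion [w, x, y, z].
In Python, from cell import manip, monitor, get_image, sign_off gives the robot as it stands. Calls block until the motion is done:
- manip.movep(position, orientation): joint-space move of the TCP to a pose.
- manip.move_l(position, ori=None, vel=0.15): straight line of the TCP; ori=None keeps the orientation; vel is the mean speed in m/s.
- manip.set_joints(angles): joint-space move.
- manip.move_gripper(opening, strength=None): finger opening in m; strength is the grip in N (None keeps the last); returns when the fingers have stopped.
- manip.pause(seconds).
- manip.ik(position, orientation): joint angles nearest the present ones, or None.
- monitor.observe(): the state.
- get_image(name): name is "side" or "top" or "wrist"; returns a dict with "image" (384x512x3 uint8, blue, green, red), "fx", "fy", "cx", "cy" (pixels), "dist_coeffs" ([k1, k2, p1, p2, k3] as OpenCV has them; the pictures are not rectified), "world_from_camera" (4x4, takes a point from camera to world coordinates); the wrist camera has in their place "tool_from_camera" (4x4, takes a point from camera to tool coordinates, whose origin is the TCP and whose axes are the flange's). Camera axes: x right, y down, z forward; pixel columns grow to the right and rows downward; lengths in m; the calibration is good to about 2 mm. A picture is of the moment at which its call begins: read the wrist's pose just before it. There is no depth.
A pose or a line that the arm cannot do raises manip.Unreachable and nothing moves.
- sign_off(): hands the job in, once; it reports no verdict.
The state is a dict: "time": time; "joints": joint angles; "qvel": joint speeds; "joint_efforts": joint torques, N m; "ee_pos": TCP position; "tcp_rot": TCP orientation; "contact_force": force on the tool from outside, world axes, zero at the start; "ft_torque": the same for the moment, N m; "finger_gap": finger opening in m.
Only numpy, scipy, OpenCV 4.12 (cv2) and the standard library are available. Lean on these libraries where they do the work, as an engineer would, in place of code of your own. Each camera call takes 0.05 s, during which the arm holds its last target.

## Working session

There is one attempt and no reset: what is moved stays moved. The work goes in short steps, each a Python script; the robot and the scene stay as the last script left them, time stands still between calls to the robot, and variables do not carry over. Pictures are saved under pics/ and viewed, and the job is handed in when it is done.

```bash
ls; mkdir -p pics; python3 - <<'E'
from cell import manip, monitor, get_image
import cv2
print(monitor.observe())
for n in ["side","top","wrist"]:
    d=get_image(n); cv2.imwrite(f"pics/{n}0.png",d["image"])
    print(n,{k:v for k,v in d.items() if k!="image"})
E
```

```text
pics
{'time': 0.0, 'joints': array([ 1.23442343e+00,  4.91589720e-01,  1.55947988e+00, -2.37309258e-05,
        1.09169937e+00, -1.05600899e-01]), 'qvel': array([-0.00058868, -0.00095492, -0.00310473,  0.00013752,  0.00094543,
       -0.0004996 ]), 'joint_efforts': array([ 1.07415541e-03, -6.18466115e+01, -2.61587620e+01,  2.09380238e-05,
        4.13095288e-03,  3.37108611e-05]), 'ee_pos': array([0.14286798, 0.60823233, 0.25269851]), 'tcp_rot': array([-1.18649983e-04,  1.15124668e-01,  9.93350877e-01, -5.76164162e-04]), 'contact_force': array([-0.32438167,  0.72655553,  0.71648919]), 'ft_torque': array([-0.00038201, -0.01677964, -0.02414147]), 'finger_gap': 0.08533078153638865}
side {'fx': 383.55692368611057, 'fy': 383.55692368611057, 'cx': 256.8736086654038, 'cy': 187.86026317394123, 'dist_coeffs': array([-0.12789615,  0.        ,  0.        ,  0.        ,  0.        ]), 'world_from_camera': array([[ 0.77578052, -0.42299083,  0.46823427,  0.10734941],
       [-0.63059283, -0.54644988,  0.55113084, -0.58225672],
       [ 0.02274327, -0.72282175, -0.69066016,  0.88026177],
       [ 0
[... 470 characters left out ...]
2014e-02, -9.95651231e-01,
         1.22602047e+00],
       [ 0.00000000e+00,  0.00000000e+00,  0.00000000e+00,
         1.00000000e+00]])}
wrist {'fx': 266.45562408681053, 'fy': 266.45562408681053, 'cx': 259.2003662493972, 'cy': 189.80192880030233, 'dist_coeffs': array([-0.00429569,  0.        ,  0.        ,  0.        ,  0.        ]), 'tool_from_camera': array([[-1.54052741e-03, -9.58173882e-01, -2.86182527e-01,
         7.27534152e-02],
       [ 9.99998303e-01, -1.18696956e-03, -1.40889651e-03,
        -6.18165549e-05],
       [ 1.01027789e-03, -2.86184212e-01,  9.58174085e-01,
        -1.20600112e-01],
       [ 0.00000000e+00,  0.00000000e+00,  0.00000000e+00,
         1.00000000e+00]])}
```

View pics/side0.png

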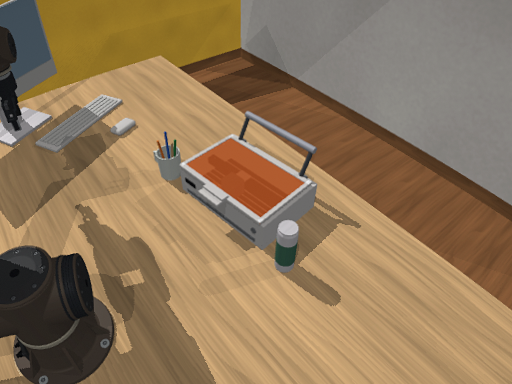

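View pics/top0.png

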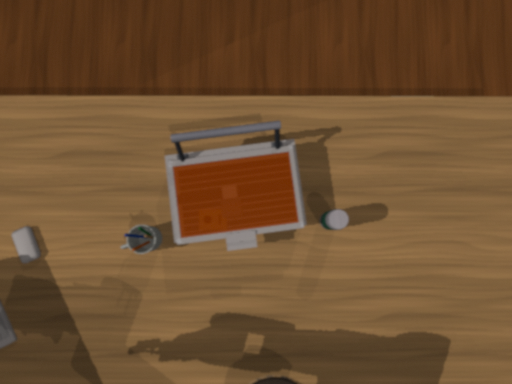

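The side view shows the engraver centred near (250,185), with its lip near (212,193). In the top view the lip is near (241,240), the mug near (141,238) and the can near (335,219). Next I'll measure the pose.

```bash
cat > h.py <<'E'
import numpy as np, cv2
def ray(d,px,T=None):
    K=np.array([[d["fx"],0,d["cx"]],[0,d["fy"],d["cy"]],[0,0,1]])
    u=cv2.undistortPoints(np.array([[px]],float),K,d["dist_coeffs"])[0,0]
    T=d["world_from_camera"] if T is None else T
    return T[:3,3], T[:3,:3]@np.array([u[0],u[1],1])
def onz(d,px,z,T=None):
    o,r=ray(d,px,T); return o+r*(z-o[2])/r[2]
def proj(d,P,T=None):
    T=d["world_from_camera"] if T is None else T
    K=np.array([[d["fx"],0,d["cx"]],[0,d["fy"],d["cy"]],[0,0,1]])
    W=np.linalg.inv(T); rv=cv2.Rodrigues(W[:3,:3])[0]
    return cv2.projectPoints(np.atleast_2d(np.array(P,float)),rv,W[:3,3],K,d["dist_coeffs"])[0][:,0]
E
python3 - <<'E'
from h import *; from cell import get_image
for n in ["top","side"]:
    d=get_image(n); im=d["image"]; hsv=cv2.cvtColor(im,cv2.COLOR_BGR2HSV)
    m=((hsv[...,1]>200)&(hsv[...,2]>100)&((hsv[...,0]<12))).astype(np.uint8)*255
    m=cv2.morphologyEx(m,cv2.MORPH_OPEN,np.ones((3,3)))
    m=cv2.morphologyEx(m,cv2.MORPH_CLOSE,np.ones((9,9)))
    c=max(cv2.findContours(m,0,1)[0],key=cv2.contourArea)
    pts=np.array([onz(d,p[0],0.112) for p in c])
    (ce,sz,a)=cv2.minAreaRect((pts[:,:2]*1000).astype(np.float32))
    print(n,cv2.contourArea(c),ce,sz,a,cv2.boundingRect(c))
    x0,y0,w,h=cv2.boundingRect(c); x0-=30;y0-=30;w+=60;h+=60
    cv2.imwrite(f"pics/{n}1.png",cv2.resize(im[y0:y0+h,x0:x0+w],None,fx=3,fy=3,interpolation=cv2.INTER_NEAREST)); print(x0,y0)
E
```

```text
top 1498.0 (666.6576538085938, 131.2503662109375) (122.80943298339844, 267.0665588378906) 7.58182954788208 (176, 156, 99, 52)
146 126
side 1375.0 (607.6112060546875, 89.9372329711914) (104.90007781982422, 284.6973571777344) 8.215149879455566 (209, 156, 77, 56)
179 126
```

View pics/top1.png

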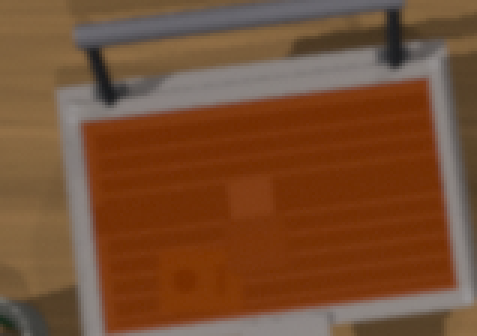

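View pics/side1.png

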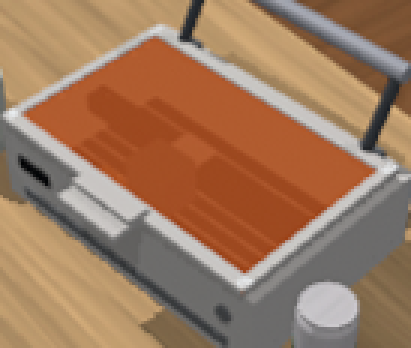

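The sheet and lip are clear in both crops, and the head shows through the sheet near the middle, at about (229,192) in the top view. The colour mask was too tight, so I'll loosen it.

```bash
python3 - <<'E'
from h import *; from cell import get_image
for n in ["top","side"]:
    d=get_image(n); im=d["image"]; hsv=cv2.cvtColor(im,cv2.COLOR_BGR2HSV)
    m=((hsv[...,1]>195)&(hsv[...,2]>60)&((hsv[...,0]<14))).astype(np.uint8)*255
    m[:, :150]=0; m[:100]=0; m[:,330:]=0
    m=cv2.morphologyEx(m,cv2.MORPH_CLOSE,np.ones((7,7)))
    m=cv2.morphologyEx(m,cv2.MORPH_OPEN,np.ones((5,5)))
    c=max(cv2.findContours(m,0,1)[0],key=cv2.contourArea)
    pts=np.array([onz(d,p[0],0.112) for p in c])
    r=cv2.minAreaRect((pts[:,:2]*1000).astype(np.float32))
    print(n,cv2.contourArea(c),r,cv2.boxPoints(r).round(1).tolist())
    ap=cv2.approxPolyDP(c,8,True)[:,0]; print(ap.tolist(),[onz(d,p,.112)[:2].round(4).tolist() for p in ap])
    # white lip
d=get_image("top")
for p in [(227,240),(227,249),(255,232),(257,247),(166,156),(296,141),(304,227),(175,243)]: print(p,onz(d,p,.113).round(4))
d=get_image("side")
# can, mug  bases from top-view
print("can side base",onz(d,(285,268),0)); 
d=get_image("top")
print("can top",onz(d,(339,219),.16),"mug",onz(d,(142,239),.095), "head", onz(d,(229,192),.1))
E
```

```text
top 7674.0 ((638.3692626953125, 107.42192077636719), (185.812744140625, 309.78948974609375), 7.442376136779785) [[526.2000122070312, 249.0], [566.2999877929688, -58.20000076293945], [750.5999755859375, -34.099998474121094], [710.4000244140625, 273.0]]
[[287, 154], [175, 168], [182, 235], [295, 220]] [[0.7474, -0.0338], [0.7089, 0.2705], [0.528, 0.2486], [0.5678, -0.0541]]
side 2217.0 ((603.4183349609375, 90.1157455444336), (118.06334686279297, 287.5147399902344), 8.483027458190918) [[523.7999877929688, 223.60000610351562], [566.2000122070312, -60.79999923706055], [683.0, -43.400001525878906], [640.5999755859375, 241.0]]
[[209, 157], [206, 177], [256, 213], [285, 196], [237, 162]] [[0.5975, 0.2331], [0.5377, 0.1601], [0.564, -0.0444], [0.6704, -0.0442], [0.6528, 0.1593]]
(227, 240) [0.5146 0.1281 0.113 ]
(227, 249) [0.4908 0.128  0.113 ]
(255, 232) [0.5358 0.0534 0.113 ]
(257, 247) [0.496 0.048 0.113]
(166, 156) [0.7417 0.2954 0.113 ]
(296, 141) [ 0.7832 -0.0586  0.113 ]
(304, 227) [ 0.549 -0.078  0.113]
(175, 243) [0.5068 0.2667 0.113 ]
can side base [ 0.56428661 -0.17436126  0.        ]
can top [ 0.56906873 -0.16318308  0.16      ] mug [0.5171237  0.35989717 0.095     ] head [0.64453271 0.12445782 0.1       ]
```

```bash
cat >> h.py <<'E'
from scipy.spatial.transform import Rotation as Ro
yaw=0.127
C=np.array([.652,.108,0.])
ex=np.array([np.cos(yaw),np.sin(yaw),0]); ey=np.array([-np.sin(yaw),np.cos(yaw),0]); ez=np.array([0,0,1.])
def W(x,y,z): return C+x*ex+y*ey+z*ez
def ori(p,flip=False):
    zt=np.cos(p)*ex-np.sin(p)*ez; yt=-ey if flip else ey; xt=np.cross(yt,zt)
    return Ro.from_matrix(np.c_[xt,yt,zt]).as_quat(scalar_first=True), zt
def lift_pose(th,p,s=0.010,off=0.0,flip=False,y=0.0):
    # lip edge touches finger's upper face s behind the tip; off = gap below
    q,zt=ori(p,flip); n=np.cos(p)*ez+np.sin(p)*ex
    e=W(.1-.26*np.cos(th)+.003*np.sin(th), y, .108+.26*np.sin(th)-.003*np.cos(th))
    return e-n*(.011+off)+zt*(s-.022), q
E
python3 - <<'E'
from h import *; from cell import manip
for flip in (0,1):
  for p0 in (0,10,20,30,40,50):
    r=[]
    for th in (0,.3,.6,.9,1.0):
        P,q=lift_pose(th,max(np.radians(p0),th),flip=flip); j=manip.ik(P,q); r.append(None if j is None else j.round(2).tolist())
    print(flip,p0,r)
E
```

```text
0 0 [[-0.04, 1.29, 2.62, 2.92, 2.32, 1.42], [-0.02, 0.71, 2.61, 3.0, 1.45, 1.54], [0.0, 0.29, 2.33, 2.91, 0.46, 1.71], [0.03, 0.22, 1.97, 0.21, 0.29, -1.85], [0.04, 0.24, 1.85, 0.1, 0.49, -1.73]]
0 10 [[-0.04, 1.15, 2.65, 2.96, 2.05, 1.46], [-0.02, 0.71, 2.61, 3.0, 1.45, 1.54], [0.0, 0.29, 2.33, 2.91, 0.46, 1.71], [0.03, 0.22, 1.97, 0.21, 0.29, -1.85], [0.04, 0.24, 1.85, 0.1, 0.49, -1.73]]
0 20 [[-0.03, 0.98, 2.64, 2.99, 1.7, 1.5], [-0.02, 0.66, 2.59, 3.0, 1.33, 1.55], [0.0, 0.29, 2.33, 2.91, 0.46, 1.71], [0.03, 0.22, 1.97, 0.21, 0.29, -1.85], [0.04, 0.24, 1.85, 0.1, 0.49, -1.73]]
0 30 [[-0.02, 0.8, 2.6, 3.01, 1.3, 1.53], [-0.01, 0.51, 2.52, 2.99, 0.94, 1.59], [0.0, 0.29, 2.33, 2.91, 0.46, 1.71], [0.03, 0.22, 1.97, 0.21, 0.29, -1.85], [0.04, 0.24, 1.85, 0.1, 0.49, -1.73]]
0 40 [[-0.01, 0.65, 2.52, 3.01, 0.9, 1.57], [-0.0, 0.4, 2.43, 2.96, 0.57, 1.64], [0.01, 0.26, 2.28, 2.81, 0.28, 1.82], [0.03, 0.22, 1.97, 0.21, 0.29, -1.85], [0.04, 0.24, 1.85, 0.1, 0.49, -1.73]]
0 50 [[0.0, 0.55, 2.43, 2.98, 0.54, 1.61], [0.01, 0.34, 2.34, 2.82, 0.24, 1.79], None, [0.03, 0.22, 1.97, 0.21, 0.29, -1.
[... 513 characters left out ...]
59], [0.0, 0.29, 2.33, 2.91, 0.46, -1.43], [0.03, 0.22, 1.97, 0.21, 0.29, 1.3], [0.04, 0.24, 1.85, 0.1, 0.49, 1.41]]
1 30 [[-0.02, 0.8, 2.6, 3.01, 1.3, -1.61], [-0.01, 0.51, 2.52, 2.99, 0.94, -1.55], [0.0, 0.29, 2.33, 2.91, 0.46, -1.43], [0.03, 0.22, 1.97, 0.21, 0.29, 1.3], [0.04, 0.24, 1.85, 0.1, 0.49, 1.41]]
1 40 [[-0.01, 0.65, 2.52, 3.01, 0.9, -1.58], [-0.0, 0.4, 2.43, 2.96, 0.57, -1.5], [0.01, 0.26, 2.28, 2.81, 0.28, -1.33], [0.03, 0.22, 1.97, 0.21, 0.29, 1.3], [0.04, 0.24, 1.85, 0.1, 0.49, 1.41]]
1 50 [[0.0, 0.55, 2.43, 2.98, 0.54, -1.53], [0.01, 0.34, 2.34, 2.82, 0.24, -1.35], [0.02, 0.23, 2.18, 1.1, 0.08, 0.39], [0.03, 0.22, 1.97, 0.21, 0.29, 1.3], [0.04, 0.24, 1.85, 0.1, 0.49, 1.41]]
```

```bash
python3 - <<'E'
from h import *; from cell import manip
for p0 in (15,20,25):
    p=np.radians(p0)
    for th in (0,.2,.4,.6,.75,.9,1.0):
        P,q=lift_pose(th,p,s=.015,flip=1); j=manip.ik(P,q); print(p0,th,P.round(3),None if j is None else j.round(2))
    P0,q=lift_pose(0,p,s=.015,off=.012,flip=1)
    for dx,dz in ((0,0),(-.05,0),(-.05,.05),(-.07,.15),(-.0,.2)):
        j=manip.ik(P0+dx*ex+dz*ez,q); print(" app",dx,dz,None if j is None else j.round(2))
E
```

```text
15 0 [0.484 0.087 0.096] [-0.03  1.06  2.64  2.98  1.86 -1.66]
15 0.2 [0.489 0.087 0.148] [-0.03  0.86  2.63  2.99  1.65 -1.62]
15 0.4 [0.505 0.089 0.198] [-0.02  0.65  2.57  3.    1.38 -1.58]
15 0.6 [0.53  0.092 0.244] [-0.01  0.49  2.47  3.    1.13 -1.54]
15 0.75 [0.555 0.096 0.274] [ 0.    0.41  2.39  3.    0.96 -1.52]
15 0.9 [0.584 0.099 0.301] [ 0.01  0.36  2.3   2.99  0.83 -1.5 ]
15 1.0 [0.605 0.102 0.316] [ 0.02  0.35  2.23  2.99  0.75 -1.49]
 app 0 0 [-0.03  1.11  2.64  2.98  1.91 -1.67]
 app -0.05 0 None
 app -0.05 0.05 None
 app -0.07 0.15 None
 app -0.0 0.2 [-0.03  0.33  2.55  2.96  1.04 -1.52]
20 0 [0.483 0.086 0.097] [-0.03  0.98  2.63  3.    1.68 -1.64]
20 0.2 [0.489 0.087 0.149] [-0.02  0.77  2.61  3.    1.46 -1.61]
20 0.4 [0.505 0.089 0.199] [-0.02  0.57  2.54  3.    1.19 -1.57]
20 0.6 [0.53  0.092 0.244] [-0.    0.42  2.44  2.99  0.95 -1.53]
20 0.75 [0.554 0.096 0.275] [ 0.01  0.36  2.35  2.98  0.8  -1.5 ]
20 0.9 [0.583 0.099 0.302] [ 0.02  0.32  2.26  2.97  0.67 -1.48]
20 1.0 [0.604 0.102 0.317] [ 0.02  0.31  2.2   2.96  0.6  -1.46]
 app 0 0 [-0.03  1.03  2.64  2.99
[... 170 characters left out ...]
 0.086 0.098] [-0.02  0.89  2.61  3.01  1.49 -1.62]
25 0.2 [0.488 0.087 0.15 ] [-0.02  0.69  2.58  3.    1.26 -1.59]
25 0.4 [0.504 0.089 0.199] [-0.01  0.5   2.51  2.99  1.   -1.55]
25 0.6 [0.529 0.092 0.245] [-0.    0.37  2.41  2.98  0.77 -1.51]
25 0.75 [0.554 0.095 0.276] [ 0.01  0.32  2.32  2.96  0.63 -1.47]
25 0.9 [0.582 0.099 0.303] [ 0.02  0.29  2.22  2.94  0.51 -1.44]
25 1.0 [0.603 0.102 0.318] [ 0.02  0.29  2.16  2.92  0.45 -1.42]
 app 0 0 [-0.03  0.94  2.62  3.    1.55 -1.63]
 app -0.05 0 [-0.06  1.11  2.78  2.96  1.87 -1.7 ]
 app -0.05 0.05 [-0.06  0.86  2.77  2.97  1.62 -1.66]
 app -0.07 0.15 [-0.08  0.35  2.7   2.92  1.04 -1.55]
 app -0.0 0.2 [-0.03  0.2   2.47  2.92  0.67 -1.46]
```

```bash
python3 - <<'E'
from h import *; from cell import manip,monitor,get_image
p=np.radians(30)
P0,q=lift_pose(0,p,s=.015,off=.015,flip=1)
for dx,dz in ((0,0),(-.06,0),(-.06,.08),(-.06,.15)):
    j=manip.ik(P0+dx*ex+dz*ez,q); print(" app",dx,dz,None if j is None else j.round(3))
for th in (.4,.9,1.): print(manip.ik(*lift_pose(th,p,s=.015,flip=1)))
jf=manip.ik(P0-.06*ex+.15*ez,q)
manip.move_gripper(0.0)
a=[1.234,-0.2,1.56,0,1.09,-.1]; manip.set_joints(a); 
a[2:]=list(jf[2:]); manip.set_joints(a); print(monitor.observe()["ee_pos"],monitor.observe()["time"])
cv2.imwrite("pics/side2.png",get_image("side")["image"])
E
```

```text
app 0 0 [-0.023  0.865  2.607  3.01   1.374 -1.62 ]
 app -0.06 0 None
 app -0.06 0.08 [-0.065  0.617  2.737  2.967  1.257 -1.613]
 app -0.06 0.15 [-0.065  0.27   2.636  2.913  0.816 -1.51 ]
[-0.00813225  0.44204134  2.4702283   2.98138313  0.82033124 -1.52891121]
[ 0.01975608  0.26256534  2.18291655  2.87549576  0.36024902 -1.37483322]
[ 0.02540092  0.26283993  2.11879858  2.83768854  0.29791014 -1.33044956]
[0.01612082 0.36212942 0.4171394 ] 5.2917
```

View pics/side2.png

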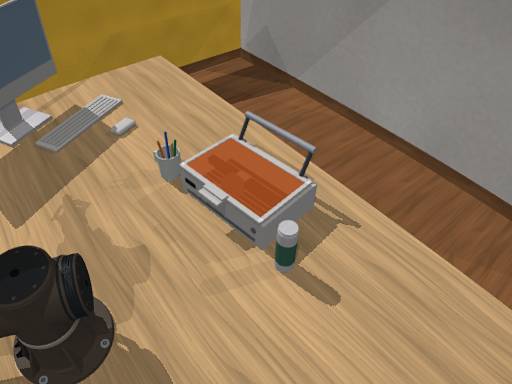

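The arm is folded back out of frame and the scene hasn't changed. Next I swing it in front of the lip and lower it.

```bash
python3 - <<'E'
from h import *; from cell import manip,monitor,get_image
p=np.radians(30)
P0,q=lift_pose(0,p,s=.015,off=.015,flip=1)
jf=manip.ik(P0-.045*ex+.12*ez,q); print(jf, manip.ik(P0-.045*ex,q), manip.ik(P0-.04*ex-.005*ez,q))
a=monitor.observe()["joints"].copy(); a[0]=jf[0]; manip.set_joints(a)
manip.set_joints(jf)
d=get_image("side"); cv2.imwrite("pics/side3.png",d["image"])
d=get_image("wrist"); cv2.imwrite("pics/w3.png",d["image"])
o=monitor.observe(); print(o["ee_pos"],o["contact_force"],o["time"])
E
```

```text
[-0.05203597  0.40598592  2.64431433  2.95185681  0.95744927 -1.55094134] [-0.05203597  0.98276754  2.74088459  2.98655002  1.62163567 -1.66897989] [-0.04818704  0.98635922  2.72481226  2.9899568   1.60962158 -1.66499839]
[0.42950185 0.079895   0.2072128 ] [-0.24701273 -0.35770579 -0.25267939] 7.9583
```

View pics/side3.png

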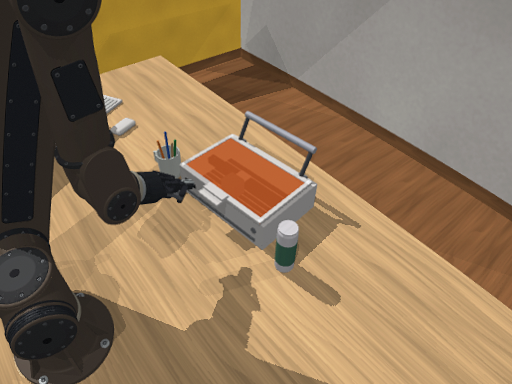

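View pics/w3.png

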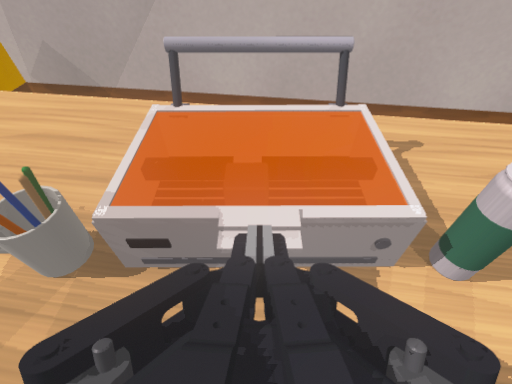

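The wrist view shows the closed fingers centred on the lip (columns 219 to 301, near row 240) and square to it. I'll lower them, then slide the tip under.

```bash
python3 - <<'E'
from h import *; from cell import manip,monitor,get_image
p=np.radians(30)
P0,q=lift_pose(0,p,s=.015,off=.015,flip=1)
manip.move_l(P0-.042*ex,q,vel=.12)
manip.move_l(P0,q,vel=.05)
o=monitor.observe(); print(o["ee_pos"],P0,o["contact_force"],o["time"])
d=get_image("wrist"); cv2.imwrite("pics/w4.png",d["image"])
d=get_image("side"); cv2.imwrite("pics/side4.png",cv2.resize(d["image"][120:280,90:340],None,fx=3,fy=3))
E
```

```text
[0.47412295 0.08529114 0.08596366] [0.47437993 0.08532019 0.08598334] [ 0.51946585 -0.11520421 -0.26030009] 10.1
```

View pics/w4.png

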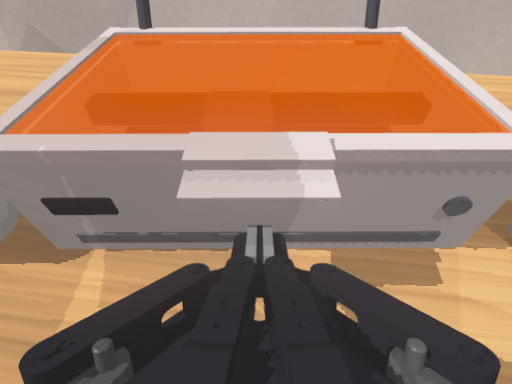

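View pics/side4.png

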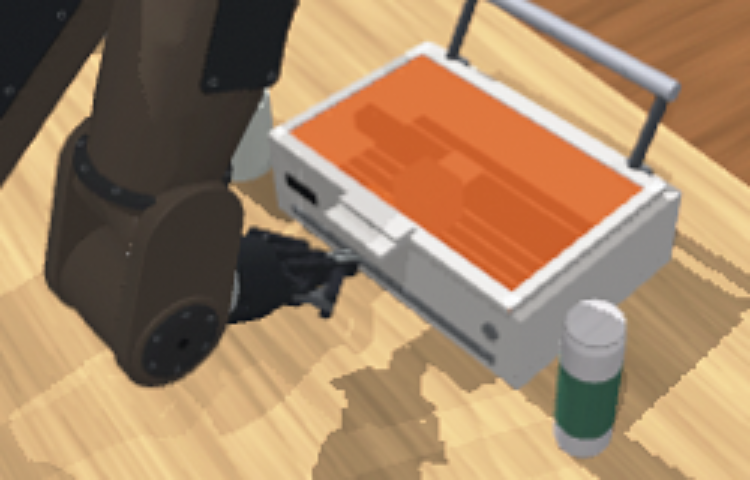

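The tips, near (260,228), sit just below the lip's lower edge at row 196. I'll compute how far under the lip they reach.

```bash
python3 - <<'E'
from h import *; from cell import manip,monitor,get_image
o=monitor.observe(); d=get_image("wrist")
T=np.eye(4);T[:3,:3]=Ro.from_quat(o["tcp_rot"],scalar_first=True).as_matrix();T[:3,3]=o["ee_pos"]
Tc=T@d["tool_from_camera"]
def eng(P): v=P-C; return np.array([v@ex,v@ey,v[2]]).round(4)
for px in ((180,196),(338,196),(259,196)): print(px,eng(onz(d,px,.105,Tc)))
for px in ((188,134),(333,134)): print("frame",px,eng(onz(d,px,.12,Tc)))
tip=T[:3,3]+T[:3,2]*.022; print("tip",eng(tip), proj(d,tip,Tc), proj(d,W(-.16,0,.105),Tc), "dark side", proj(d,W(-.12,0,.02),Tc))
print("tip upper",eng(tip+.011*T[:3,0]), proj(d,tip+.011*T[:3,0],Tc))
E
```

```text
(180, 196) [-0.1533  0.0413  0.105 ]
(338, 196) [-0.1534 -0.0418  0.105 ]
(259, 196) [-0.1533 -0.0002  0.105 ]
frame (188, 134) [-0.119   0.0405  0.12  ]
frame (333, 134) [-0.119  -0.0428  0.12  ]
tip [-0.1603  0.      0.0748] [[258.59013078 238.88875977]] [[258.55481842 205.71744518]] dark side [[258.65605243 233.94296968]]
tip upper [-0.1548  0.      0.0843] [[258.57742648 221.69920017]]
```

The lip is about 7 mm farther along x than my estimate, while y and yaw agree. I'll shift C, move the tip farther in, and lift slowly, checking force at each step.

```bash
sed -i 's/^C=.*/C=np.array([.6585,.1088,0.])/' h.py; python3 - <<'E'
from h import *; from cell import manip,monitor,get_image
p=np.radians(30)
P0,q=lift_pose(0,p,s=.018,off=.012,flip=1)
manip.move_l(P0,q,vel=.04); print(monitor.observe()["contact_force"])
for th in (0.03,.12,.2,.3):
    P,q=lift_pose(th,p,s=.018,flip=1); manip.move_l(P,q,vel=.06)
    o=monitor.observe(); print(th,o["ee_pos"].round(3),o["contact_force"].round(2),o["time"])
    if np.linalg.norm(o["contact_force"])>25: break
d=get_image("wrist"); cv2.imwrite("pics/w5.png",d["image"])
d=get_image("side"); cv2.imwrite("pics/side5.png",cv2.resize(d["image"][80:280,90:340],None,fx=3,fy=3))
E
```

```text
[-0.64915477 -0.14533037 -0.14359739]
0.03 [0.491 0.087 0.105] [-3.04  0.25 -0.86] 11.1333
0.12 [0.493 0.088 0.129] [-1.29  0.36 -1.39] 11.675
0.2 [0.497 0.088 0.149] [-1.8  -0.09 -1.45] 12.175
0.3 [0.503 0.089 0.174] [-0.36  0.51 -1.23] 12.7583
```

View pics/w5.png

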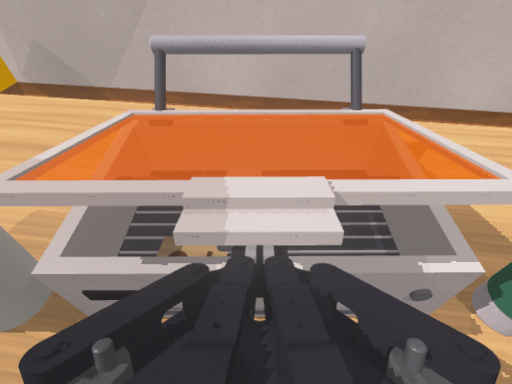

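View pics/side5.png

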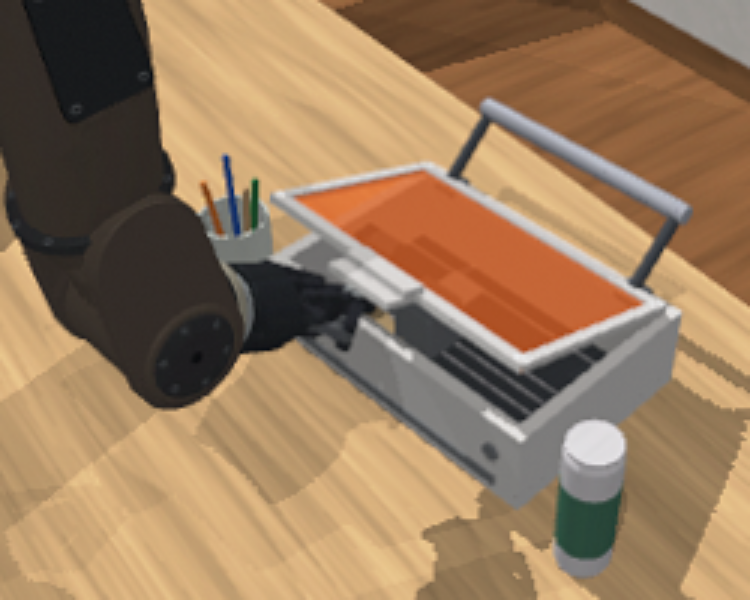

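The lid is rising, with the lip (rows 208 to 240) resting on the fingertips at low force. I'll keep going past the balance point.

```bash
python3 - <<'E'
from h import *; from cell import manip,monitor,get_image
p=np.radians(30)
for th in (.4,.5,.6,.7,.78,.85,.92):
    P,q=lift_pose(th,p,s=.018,flip=1); manip.move_l(P,q,vel=.06)
    o=monitor.observe(); print(th,o["ee_pos"].round(3),o["contact_force"].round(2),o["time"])
    if np.linalg.norm(o["contact_force"])>25: break
d=get_image("wrist"); cv2.imwrite("pics/w6.png",d["image"])
d=get_image("side"); cv2.imwrite("pics/side6.png",cv2.resize(d["image"][60:260,90:340],None,fx=3,fy=3))
E
```

```text
0.4 [0.512 0.09  0.199] [-0.36 -1.07 -1.2 ] 13.4417
0.5 [0.524 0.092 0.222] [-1.37  0.11  0.19] 14.025
0.6 [0.537 0.093 0.245] [ 0.7  -0.83 -0.28] 14.6167
0.7 [0.553 0.095 0.265] [ 0.56  0.89 -0.33] 15.2083
0.78 [0.567 0.097 0.281] [-0.51  0.07 -0.69] 15.7083
0.85 [0.581 0.099 0.294] [-0.33 -0.82  0.28] 16.1667
0.92 [0.595 0.101 0.306] [0.41 0.03 0.34] 16.625
```

View pics/side6.png

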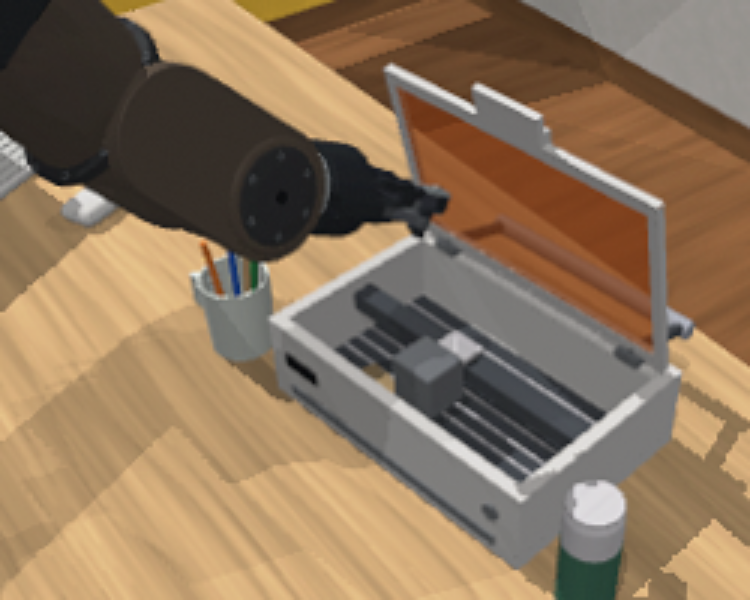

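The lid is fully open and clear of the fingers, and the head is visible near mid-rail at about (430,370) in the crop. I'll retract, then locate the head.

```bash
python3 - <<'E'
from h import *; from cell import manip,monitor,get_image
o=monitor.observe(); P=o["ee_pos"]
manip.move_l(P-.12*ex+.04*ez,vel=.2)
a=monitor.observe()["joints"].copy(); print(a); a[1]=-.2; manip.set_joints(a)
o=monitor.observe(); print(o["ee_pos"],o["contact_force"],o["time"])
for n in("top","side"):
    d=get_image(n); c=d["image"][120:260,150:330] if n=="top" else d["image"][100:260,150:340]
    cv2.imwrite(f"pics/{n}7.png",cv2.resize(c,None,fx=4,fy=4 if n=="top" else 3.7,interpolation=cv2.INTER_CUBIC))
E
```

```text
[-0.0218687   0.02483346  2.33236221  2.67343201  0.28836982 -1.19411828]
[0.43160776 0.0864291  0.44694428] [ 0.45944352 -0.03054098 -0.9344977 ] 18.0333
```

View pics/top7.png

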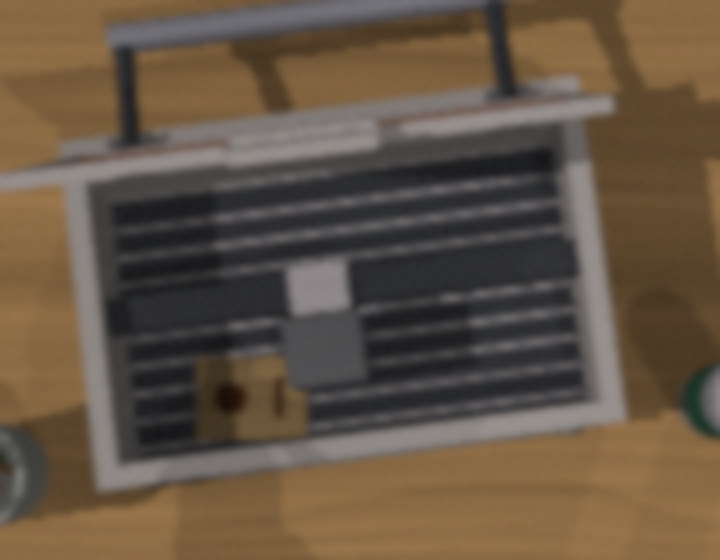

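View pics/side7.png

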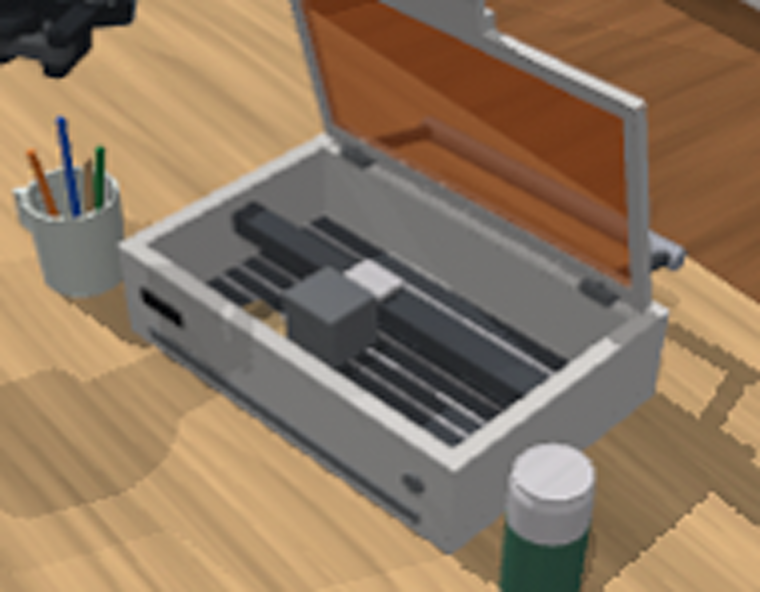

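```bash
python3 - <<'E'
from h import *; from cell import manip,monitor,get_image
def eng(P): v=P-C; return np.array([v@ex,v@ey,v[2]]).round(4)
d=get_image("top")
f=lambda u,v:(150+u/4-.4,120+v/4-.4)
for n,p in dict(hc=(324,349),hR=(365,347),hL=(286,350),fl=(97,490),fr=(626,420)).items(): print(n,eng(onz(d,f(*p),.1)))
d=get_image("side")
for n,p in dict(c=(330,297),R=(376,290),L=(286,290),front=(332,330)).items(): print("side",n,eng(onz(d,(150+p[0]/4,100+p[1]/3.7),.1)))
q,_=ori(np.pi/2)
for y in (-.11,-.08,-.02,.06,.065):
    for z in (.3,.2,.085): print(y,z,manip.ik(W(-.05,y,z),q))
E
```

```text
hc [-0.0527  0.0179  0.1   ]
hR [-0.0549 -0.0099  0.1   ]
hL [-0.0501  0.0436  0.1   ]
fl [-0.1277  0.1813  0.1   ]
fr [-0.1267 -0.1794  0.1   ]
side c [-0.0585  0.0095  0.1   ]
side R [-0.0281 -0.0089  0.1   ]
side L [-0.0762  0.0391  0.1   ]
side front [-0.0842 -0.0194  0.1   ]
-0.11 0.3 [-1.16670672e-01  4.47179942e-01  1.50396174e+00 -4.44089210e-16
  1.19045097e+00 -1.81446700e+00]
-0.11 0.2 [-1.16670672e-01  5.42762673e-01  1.62273564e+00 -4.44089210e-16
  9.76094344e-01 -1.81446700e+00]
-0.11 0.085 [-1.16670672e-01  6.88450710e-01  1.70937227e+00 -4.44089210e-16
  7.43769672e-01 -1.81446700e+00]
-0.08 0.3 [-6.92663942e-02  4.42018749e-01  1.51268888e+00 -4.44089210e-16
  1.18688502e+00 -1.76706272e+00]
-0.08 0.2 [-6.92663942e-02  5.38247508e-01  1.63156909e+00 -4.44089210e-16
  9.71776056e-01 -1.76706272e+00]
-0.08 0.085 [-6.92663942e-02  6.84873774e-01  1.71836589e+00 -4.44089210e-16
  7.38352987e-01 -1.76706272e+00]
-0.02 0.3 [ 2.73117606e-02  4.38273759e-01  1.51900131e+00 -4.44089210e-16
  1.18431758e+00 -1.67048457e+00]
-0.02 0.2 [ 2.73117606e-02  5.34973259e-01  1.63796430e+00 -4.44089210e-16
  9.68655095e-01 -1.67048457e+00]
-0.02 0.085 [ 2.73117606e-02  6.82286300e-01  1.72488179e+00 -4.44089210e-16
  7.34424559e-01 -1.67048457e+00]
0.06 0.3 [ 1.57120020e-01  4.46980685e-01  1.50429926e+00 -4.44089210e-16
  1.19031271e+00 -1.54067631e+00]
0.06 0.2 [ 1.57120020e-01  5.42588299e-01  1.62307709e+00 -4.44089210e-16
  9.75927264e-01 -1.54067631e+00]
0.06 0.085 [ 1.57120020e-01  6.88312382e-01  1.70971978e+00 -4.44089210e-16
  7.43560494e-01 -1.54067631e+00]
0.065 0.3 [ 1.65185140e-01  4.48040330e-01  1.50250380e+00 -4.44089210e-16
  1.19104852e+00 -1.53261119e+00]
0.065 0.2 [ 1.65185140e-01  5.43515669e-01  1.62126085e+00 -4.44089210e-16
  9.76816132e-01 -1.53261119e+00]
0.065 0.085 [ 1.65185140e-01  6.89048222e-01  1.70787148e+00 -4.44089210e-16
  7.44672951e-01 -1.53261119e+00]
```

The two views put the head's right face at engraver y ≈ -0.010, so the joint is at about 0.118. The top view disagrees with the wrist view by about 7 mm in x, which fits within the 90 mm gap. Next I go in to the right of the head with the tool leaning towards the robot.

```bash
python3 - <<'E'
from h import *; from cell import manip,monitor,get_image
q,zt=ori(np.radians(75))
J=manip.ik(W(-.055,-.07,.22),q); print(J, manip.ik(W(-.055,-.07,.088),q),manip.ik(W(-.055,.065,.088),q))
a=monitor.observe()["joints"].copy(); a[3:]=J[3:]; a[2]=1.9; manip.set_joints(a); print(monitor.observe()["ee_pos"])
a=J.copy(); a[1]=.1; manip.set_joints(a); print(monitor.observe()["ee_pos"])
manip.set_joints(J)
o=monitor.observe(); print(o["ee_pos"],o["contact_force"],o["time"])
cv2.imwrite("pics/side8.png",get_image("side")["image"]); cv2.imwrite("pics/w8.png",get_image("wrist")["image"])
E
```

```text
[-0.0746092   0.43720432  1.78361933  0.08400915  0.66575546 -1.8318398 ] [-0.0746092   0.62693991  1.89027972  0.14340144  0.37111778 -1.89947068] [ 0.16968244  0.631961    1.87687111 -0.03043898  0.3713455  -1.50120117]
[0.45148836 0.06817692 0.50835498]
[0.57081791 0.03558152 0.41998263]
[0.61302937 0.03260652 0.22205888] [-0.47448736  0.74811947 -0.1622295 ] 21.9333
```

View pics/side8.png

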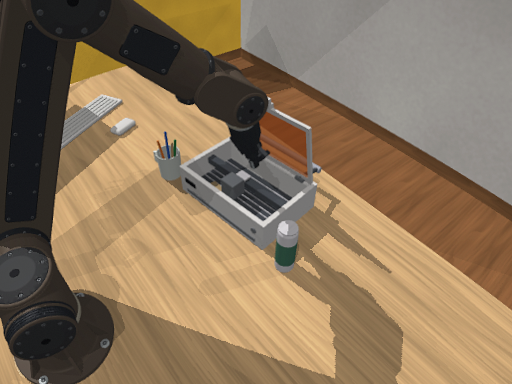

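View pics/w8.png

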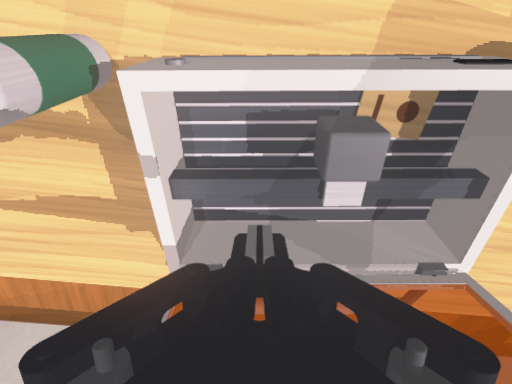

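The arm is above the tub, with the head at about (350,150) in the wrist view, the beam at rows 168 to 198 and the front wall's inner edge near row 90. I'll check the gap with wrist rays.

```bash
python3 - <<'E'
from h import *; from cell import manip,monitor,get_image
o=monitor.observe(); d=get_image("wrist")
T=np.eye(4);T[:3,:3]=Ro.from_quat(o["tcp_rot"],scalar_first=True).as_matrix();T[:3,3]=o["ee_pos"]
Tc=T@d["tool_from_camera"]
def eng(P): v=P-C; return np.array([v@ex,v@ey,v[2]]).round(4)
for n,px,z in (("wall in",(260,88),.1),("wall out",(260,71),.1),("beam front top",(250,170),.082),("beam back top",(250,197),.082),("head R top front",(317,116),.1),("head R top back",(318,151),.1),("head L",(384,116),.1)): print(n,eng(onz(d,px,z,Tc)))
E
```

```text
wall in [-0.1143 -0.0698  0.1   ]
wall out [-0.1266 -0.0698  0.1   ]
beam front top [-0.0324 -0.0798  0.082 ]
beam back top [ 0.0001 -0.0804  0.082 ]
head R top front [-0.0921 -0.0225  0.1   ]
head R top back [-0.0608 -0.0181  0.1   ]
head L [-0.0921  0.033   0.1   ]
```

The x offset seen from the top view is confirmed: the gap spans about -0.112 to -0.022 in my current coordinates. I'll centre the tip on it, lower it, and push left in small steps.

```bash
python3 - <<'E'
from h import *; from cell import manip,monitor,get_image
q,zt=ori(np.radians(75))
manip.move_l(W(-.067,-.07,.22),q,vel=.1)
manip.move_l(W(-.067,-.07,.088),q,vel=.08)
o=monitor.observe(); print(o["contact_force"],o["time"])
for y in (-.045,-.03,-.02,-.01,0,.015):
    manip.move_l(W(-.067,y,.088),q,vel=.04); o=monitor.observe(); f=o["contact_force"]; print(y,f.round(2),o["time"])
    if np.linalg.norm(f)>20: break
cv2.imwrite("pics/w9.png",get_image("wrist")["image"]); cv2.imwrite("pics/side9.png",cv2.resize(get_image("side")["image"][80:260,130:350],None,fx=3,fy=3))
E
```

```text
[-0.60796532  0.42639956 -0.18419104] 24.15
-0.045 [ 0.18 -0.24  0.43] 24.925
-0.03 [-0.43 -1.23 -0.11] 25.45
-0.02 [-0.12 -0.28  0.48] 25.85
-0.01 [ 0.71 -0.3  -0.04] 26.25
0 [ 0.32 -1.23 -0.07] 26.65
0.015 [ 0.07 -0.18  0.25] 27.175
```

View pics/w9.png

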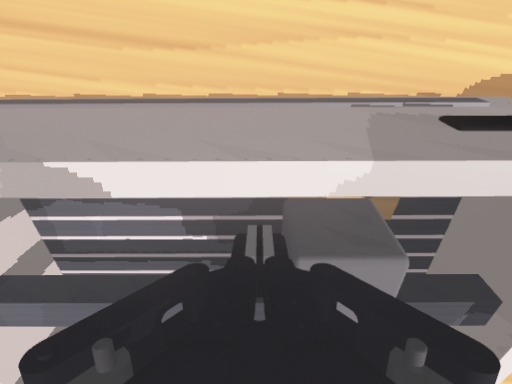

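View pics/side9.png

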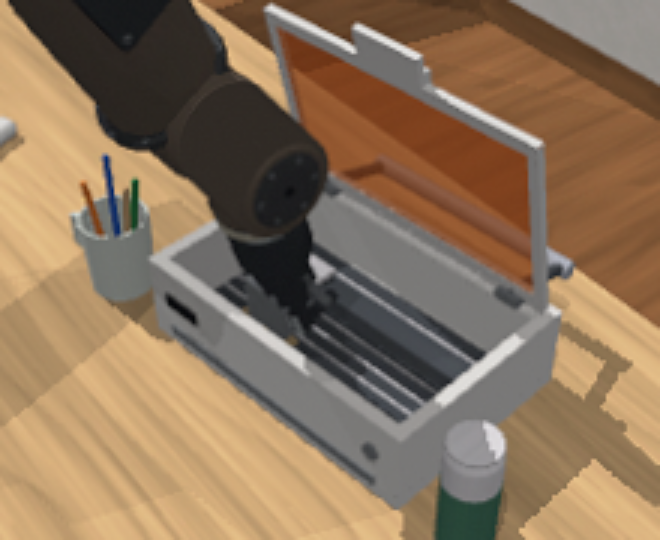

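The finger is beside the head's right face (column 283) and the lid is still clear. I'll keep pushing towards the left stop.

```bash
python3 - <<'E'
from h import *; from cell import manip,monitor,get_image
q,zt=ori(np.radians(75))
for y in list(np.arange(.03,.0451,.015))+list(np.arange(.05,.085,.003)):
    manip.move_l(W(-.067,y,.088),q,vel=.04); o=monitor.observe(); f=o["contact_force"]; print(y.round(3),f.round(2),((o["ee_pos"]-C)@ey).round(4),o["time"])
    if f@ey<-6: break
cv2.imwrite("pics/w10.png",get_image("wrist")["image"]); cv2.imwrite("pics/side10.png",cv2.resize(get_image("side")["image"][80:260,130:350],None,fx=3,fy=3))
E
```

```text
0.03 [ 0.58  0.1  -0.33] 0.0304 27.8
0.045 [ 0.38 -0.07  0.71] 0.0453 28.325
0.05 [-0.34 -1.07 -0.11] 0.0502 28.6
0.053 [-0.02 -0.14  0.18] 0.0532 28.85
0.056 [ 0.33 -0.07  0.08] 0.0562 29.1
0.059 [-0.3  -3.38  0.55] 0.059 29.35
0.062 [  1.59 -27.57   2.25] 0.0595 29.6
```

View pics/w10.png

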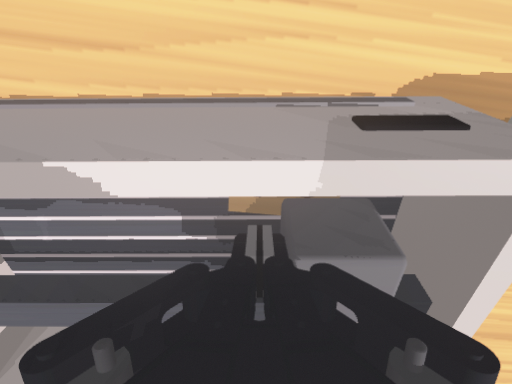

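The push met a hard stop at y = 0.059, where I expected about 0.058. I'll back off, rise and check.

```bash
python3 - <<'E'
from h import *; from cell import manip,monitor,get_image
q,zt=ori(np.radians(75))
manip.move_l(W(-.067,.03,.088),q,vel=.05)
manip.move_l(W(-.067,.03,.22),q,vel=.12)
manip.move_l(W(-.2,.03,.30),q,vel=.2)
a=monitor.observe()["joints"].copy(); a[1]-=.4; manip.set_joints(a)
o=monitor.observe(); print(o["ee_pos"],o["contact_force"],o["time"])
d=get_image("top")
cv2.imwrite("pics/top11.png",cv2.resize(d["image"][120:260,110:350],None,fx=3,fy=3))
d=get_image("side"); cv2.imwrite("pics/side11.png",cv2.resize(d["image"][80:280,130:350],None,fx=3,fy=3))
E
```

```text
[0.38095876 0.10564716 0.47168412] [ 0.27905906 -0.06185298  0.49415066] 33.45
```

View pics/top11.png

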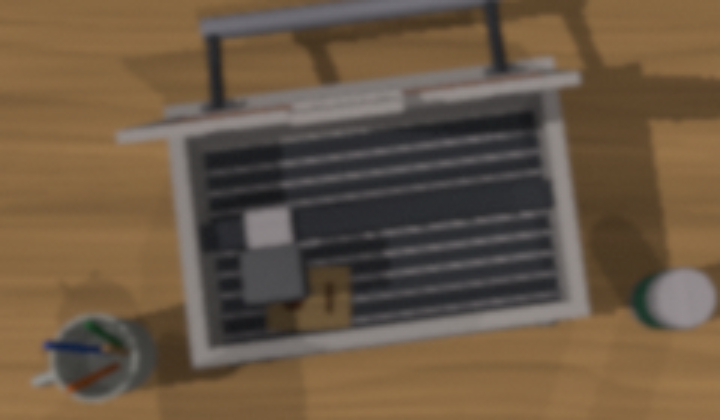

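View pics/side11.png

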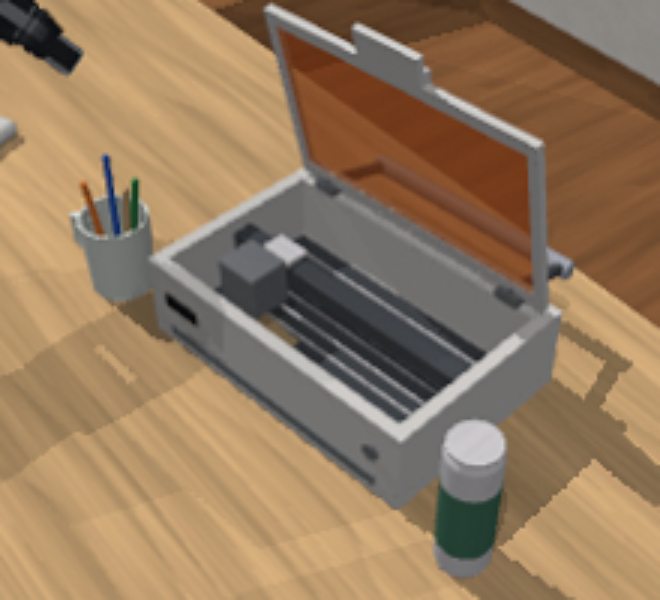

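```bash
python3 - <<'E'
from h import *; from cell import get_image,sign_off
d=get_image("top")
for u,v in ((304,272),(242,278)):
    P=onz(d,(110+u/3-.3,120+v/3-.3),.1)-C; print((P@ex).round(4),(P@ey).round(4), "joint if right face:",(P@ey+.128).round(4))
print("can",onz(d,(110+682/3,120+298/3),.16),"mug",onz(d,(110+97/3,120+357/3),.095))
sign_off()
E
```

```text
-0.0554 0.0718 joint if right face: 0.1998
-0.0537 0.1281 joint if right face: 0.2561
can [ 0.56821725 -0.15886887  0.16      ] mug [0.51712309 0.35899373 0.095     ]
the job is handed in; nothing more can be done
```

I lifted the lid with a closed fingertip under its lip, at a slow ~0.2 rad/s, until it passed the balance point and fell open to its stop. I then pushed the laser head left until it met the end stop, backed the arm well away and handed the job in at about 33.5 s of the 64 s.

- **Lid:** it stands open by itself at the stop, judged from the pictures by eye. I had no direct reading of the lid angle or its speed while it fell open.
- **Laser head:** its right face measures y = 0.072 m, which puts the joint at about 0.200 m. The push met the stop where expected, with the force rising to about 28 N for a moment.
- **Wooden piece, mug and can:** the wooden piece spans the same pixel columns as before, and the mug measures within 1 mm of where it was. The can's two readings differ by about 4 mm; both were picked by hand, the arm never came near it, and the limit is 20 mm.
- **Disagreement:** in the lift pose the wrist camera put the engraver about 7 mm farther from the robot than the top camera did. A later wrist view agreed with the top camera, so I used that for the head push. The clearances covered the difference.

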